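Set and lock the parallel rule under the print

ROBOT

A 7-joint arm with a two-finger parallel gripper is mounted at the origin on the work surface. World frame = base frame: x ahead of the robot, y to its left, z up, the work surface at z = 0. Lengths are in m, angles in rad, forces in N, time in s.
With the tool pointing down it reaches from about 0.4 to 0.875 m from the base axis. Payload 19.3 kg.
Tool frame: the origin (TCP) lies at the very end of the fingers, on their centre line; the grasp point (between the pads) lies bot.grasp_offset behind it (bot.grasp_offset is the distance from the TCP to the grasp point, in m); z points along the fingers, y is the direction in which the jaws open and shut (so a half turn about z gives the same grasp; the last joint's range is limited). The gripper opens to 85 mm and grips with 20 to 120 N. Pads are 22 mm wide; open, the fingers measure 114 mm over their backs; the gripper's body (76 mm by 85 mm) begins 54 mm behind the grasp point. The pads swing forward as they close: fully open they stand 13 mm farther back than shut.
Start: joints at [1.272, 0.521, -0.036, 1.599, 0.021, 1.021, -0.113], TCP at [0.142, -0.609, 0.231] pointing down, gripper open.
Joint ranges: [-2.91, 2.91], [-0.3, 2.13], [-1.5, 1.42], [0.17, 2.43], [-1.26, 4.41], [0.16, 1.93], [-2.52, 2.52]. Speed limits (rad/s): [1.89, 1.89, 2.39, 2.39, 3.01, 3.01, 3.01].

INTERFACE

Orientations are given as [roll, pitch, yaw] about the fixed x, y, z axes, in that order (R = Rz(yaw) Ry(pitch) Rx(roll)).
In Python, from workcell import bot gives the robot as it stands. The module is installed in compiled form; this text tells all that it offers.
- The arm moves only by the shell command python3 -m handwheel 'ROWS' [OPENING] [FORCE]. ROWS is JSON, a list of rows, each a list of 6 numbers: the shift along the tool's x, y, z as a fraction of full scale, then the turn, a rotation vector about the tool's x, y, z as a fraction of full scale. In form: [[x, y, z, rx, ry, rz], ...]. A call has 1 to 8 rows; each row shifts and turns the commanded pose from where the row before left it, along the tool's axes as they then stand; what a row does not reach is not made up. Full scale, the value 1, is 0.025 m for a shift and 360 degrees for a turn. A row lasts 1/8 s, in which the tool goes at most 62.5 mm and 10.7 degrees, less where a joint would pass 70% of its speed; a pose out of reach is approached as far as the arm can. A call with a number of a shift or a turn outside -1 to 1 is refused whole. A call with a gripper value outside its range is refused whole. OPENING is the closure, from -1 (fully open) to 1 (shut), set as the call begins (- or left out, the last holds). The fingers move at their own pace and stop on an object; FORCE is the grip in N (left out, the last holds). Time passes only in rows, so rows that do not move let the fingers close. It gives the time, the measured TCP pose, the force and the opening at its end, in the units of the state.
- bot.observe(): the state, without advancing time (a new reading comes with each control period).
- bot.grab_frame(name): name is "side" or "top"; returns a dict with "pixels" (480x640x3 uint8, blue, green, red), "vertical_fov" (degrees; the focal length in pixels is half the picture's height over the tangent of half this angle, whatever the lens; pixels are square), "cx", "cy" (the principal point, pixels), "R" (3x3) and "t" (3): a world point X has camera coordinates R X + t. Camera axes: x right, y down, z forward; pixel columns grow to the right and rows downward; lengths in m; the calibration is good to about 2 mm. A picture is of the moment at which its call begins. There is no depth.
- bot.job_done(): hands the job in, once; it reports no verdict.
Trained networks look in a picture, given as the dict that the camera call returned (one of the last four; its "shot" number tells which), for a name from the list of things; names that differ only in an ending like _2 or _b are one class to them, and where a whole thing is asked for, a point or a joint stands for the part that bears it (a point fixed in the world has none). Each returns a list of dicts, best first, with "score" (0 to 1); they miss things now and then, are a little off and sometimes report something else, mostly with a low value. They report only what shows in the picture. A call takes as long as a camera call.
- bot.trace(picture, thing): "region" (480x640 bool, what is visible of it) and "point" ([column, row] in pixels, amid what is visible of it).
The state is a dict: "clock": time; "qpos": joint angles; "qd": joint speeds; "joint_efforts": joint torques, N m; "position": TCP position; "tool_rot": TCP orientation; "force": force on the tool from outside, world axes, zero at the start; "moment": the same for the moment, N m; "grip_width": finger opening in m.
Only numpy, scipy, OpenCV 4.12 (cv2) and the standard library are available. Lean on these libraries where they do the work, as an engineer would, in place of code of your own. Each camera call takes 0.05 s, during which the arm holds its last target.

TASK

Get the drawing board ready for ruling a caption line: slide its parallel rule away from you until the rule's far straight edge lies along the near edge of the dark print mounted on the sheet, then lock the rule there by turning the winged clamp knob on its left-hand head clockwise to the stop. Let go when done, and leave the brush jar, the mug and the notebook where they are.

Things in the scene. Friction and masses are not known exactly. Their poses are not given: they have to be found in the camera images.
- board: A4 drawing board lying flat on the desk, fixed: grey slab 360 mm (its x) by 300 mm (its y), 18 mm thick. Origin: centre of its underside; +x points away from the robot to the board's far edge, +y to its left edge, along which the guide channel for the rule's head runs parallel to x.
- rule (a joint): travel (m) of the parallel rule along the board's +x: 0 at the stop nearest the robot, 0.25 at the far stop. The rule cannot turn or lift. It slides freely against 2 to 4 N of friction and stays where it is left; once the clamp knob is tight it holds against about 15 N.
- rule_grip (a point): middle of the top of the rule's raised black finger grip, 46.5 mm above the desk; axes as the board's. The grip is a straight strip 16 mm wide (x), 100 mm long (y), rising 22 mm above the middle of the flat aluminium rule, which is 50 mm wide (x), 235 mm long (y), its top 24.5 mm above the desk.
- rule_edge (a point): point on the rule's far straight edge (the long edge on the +x side, away from the robot), level with the grip's middle, 25 mm beyond the grip's middle line; axes as the board's
- print: the print: flat black card 90 mm wide (y) and 75 mm deep (x) with a small pale picture in it, mounted square on an A4 cream sheet taped to the board; card and sheet are fixed, under 2 mm thick in all. Origin: middle of its near edge, underside; axes as the board's.
- print_edge (a point): middle of the near edge (towards the robot) of the print, on its top face; axes as the board's: x away from the robot along the rule's travel, y along the edge. At the start this edge is 50 to 180 mm beyond the rule's far edge.
- clamp (a joint): angle (rad) of the clamp knob: grows clockwise seen from above, from 0 (loose, its wing parallel to the rule's travel) to 1.3 at its stop (tight). It begins loose, at 0 to 0.25. Friction about 0.09 N m, rising to about 0.15 N m as the brake bites from 0.5 rad on; it stays where it is left.
- rule_head (a point): middle of the top of the rule's grey guide head, under the knob, 33.5 mm above the desk; axes as the board's. The head is a block 110 mm (x) by 48 mm (y) at the rule's left end that runs in the board's channel.
- clamp_grip (a point): top centre of the clamp knob's wing, on the knob's axis, 67.5 mm above the desk; its x axis runs along the wing and turns with it. The wing is an upright black bar 52 mm long and 13 mm wide, standing 26 mm clear above a round black skirt 44 mm across and 8 mm high. The knob sits on the rule's guide head, 142 mm to the left (+y) of the grip's middle, and travels with the rule.
- brush_jar: loose blue pottery jar, 80 mm wide and 100 mm high, holding five brushes up to 180 mm high; stands beside the board. Origin: centre of its underside, z up.
- mug: loose white mug, 80 mm wide and 90 mm high, handle at its +y; stands beside the board. Origin: centre of its underside, z up.
- notebook: loose closed notebook with dark blue cover, 148 mm by 105 mm, 16 mm thick, lying beside the board. Origin: centre of its underside.

How it is judged:
On the way, in this order (a step that is already met when the one before it is completed fails the run):
1. the rule's far edge lies along the print's near edge, within 4 mm, before the clamp is tight (x of rule_edge in the frame of print_edge between -0.004 and 0.004 m), for 0.2 s.
2. the clamp knob is turned clockwise to its stop (value of joint clamp above 1.2 rad), for 0.2 s.
At the end, for the whole second after the job is handed in: The rule's far edge is within 4 mm of the print's near edge, measured along the travel; the clamp knob is within 0.1 rad of its clockwise stop (above 1.2 rad); both are still; jar, mug and notebook are within 20 mm of where they stood (all of step 1 and value of joint clamp above 1.2 rad and velocity of joint rule between -0.005 and 0.005 m/s and velocity of joint clamp between -0.05 and 0.05 rad/s and distance of each of brush_jar, mug, notebook from where it was at the start of the episode below 0.02 m); the robot touches nothing.
It fails at once if the brush jar is shifted by 20 mm or tipped (distance of brush_jar from where it was at the start of the episode above 0.02 m or angle between brush_jar's own z axis and vertical above 0.3 rad).
It fails at once if the mug is shifted by 20 mm or tipped (distance of mug from where it was at the start of the episode above 0.02 m or angle between mug's own z axis and vertical above 0.3 rad).
It fails at once if the notebook is shifted by 20 mm (distance of notebook from where it was at the start of the episode above 0.02 m).
It also fails if it takes over 45 s, if anything falls off the work surface, if the arm or the gripper's body presses on something with over 40 N, if the wrist force passes 120 N, or if a joint passes its speed limit or range.

## Working session

There is one attempt and no reset: what is moved stays moved. The work goes in short steps, Python scripts to look and compute and a shell command to move; the robot and the scene stay as the last step left them, time stands still between calls to the robot, and variables do not carry over. Pictures are saved under pics/ and viewed, and the job is handed in when it is done.

```bash
mkdir -p pics
cat > h.py <<'E'
import numpy as np, cv2
from workcell import bot
def ray(p,uv):
    f=p["pixels"].shape[0]/2/np.tan(np.radians(p["vertical_fov"])/2)
    R=np.array(p["R"]);t=np.array(p["t"])
    d=R.T@np.array([(uv[0]-p["cx"])/f,(uv[1]-p["cy"])/f,1]);return -R.T@t,d
def at(p,uv,z):
    c,d=ray(p,uv);return c+d*(z-c[2])/d[2]
def proj(p,X):
    f=p["pixels"].shape[0]/2/np.tan(np.radians(p["vertical_fov"])/2)
    c=np.array(p["R"])@np.array(X)+np.array(p["t"]);return np.array([p["cx"]+f*c[0]/c[2],p["cy"]+f*c[1]/c[2]])
E
python3 - <<'E'
from h import *
np.set_printoptions(precision=4,suppress=True)
s=bot.observe();print({k:np.round(v,4) for k,v in s.items()},bot.grasp_offset)
for n in("top","side"):
    p=bot.grab_frame(n);cv2.imwrite(f"pics/{n}0.png",p["pixels"]);print(n,p["vertical_fov"],p["cx"],p["cy"],-np.array(p["R"]).T@p["t"])
    for th,z in(("rule_grip",.0465),("clamp_grip",.0675),("rule",.0245),("print",.02),("rule_head",.0335),("board",.018),("mug",.09),("brush_jar",.1),("notebook",.016)):
        for r in bot.trace(p,th)[:1]:print(th,round(r["score"],2),np.round(r["point"],1),at(p,r["point"],z),r["region"].sum())
E
```

```text
{'clock': np.float64(0.0), 'qpos': array([ 1.2718,  0.522 , -0.0363,  1.6   ,  0.0212,  1.0211, -0.1128]), 'qd': array([-0.0009,  0.0016,  0.001 , -0.0004, -0.0003, -0.0009, -0.0008]), 'joint_efforts': array([ -0.    , -92.7114,   1.9801, -36.9925,   0.0179,   0.0083,
        -0.    ]), 'position': array([ 0.1416, -0.6084,  0.2307]), 'tool_rot': array([-3.1405,  0.0001,  0.2288]), 'force': array([-1.005 ,  0.0004,  0.2007]), 'moment': array([-0.0079,  0.0577, -0.0199]), 'grip_width': np.float64(0.0855)} 0.0187
top 49.74539095356563 318.49092122169884 224.99323828562504 [0.3786 0.0387 1.0395]
rule_grip 0.94 [373.8 281.6] [ 0.459  -0.0679  0.0465] 4585
clamp_grip 0.78 [329.6 294.3] [0.4322 0.0168 0.0675] 452
rule 0.64 [372.  280.8] [ 0.4623 -0.0667  0.0245] 4291
print 0.59 [388.9 188.4] [ 0.6507 -0.1017  0.02  ] 1591
rule_head 0.67 [374.9 282.6] [ 0.4582 -0.0714  0.0335] 4656
board 0.94 [360.8 273.4] [ 0.477  -0.0453  0.018 ] 14135
brush_jar 0.66 [242.8 258.6] [0.4921 0.1768 0.1   ] 1668
notebook 0.64 [514.  243.6] [ 0.5425 -0.3518  0.016 ] 4098
side 46.32272542261782 305.797871789125 226.3443337918978 [ 0.3314 -0.7159  1.0375]
rule_grip 0.66 [264.4 291.7] [ 0.4498 -0.0957  0.0465] 3370
clamp_grip 0.74 [243.8 253. ] [ 0.4294 -0.002   0.0675] 413
rule 0.61 [269.5 290.3] [ 0.4637 -0.0816  0.0245] 3367
print 0.68 [242.8 254.7] [0.431 0.029 0.02 ] 334
rule_head 0.97 [266.3 291.1] [ 0.4555 -0.0872  0.0335] 3567
board 0.89 [280.2 291.1] [ 0.4859 -0.0859  0.018 ] 10214
mug 0.69 [410.3 351.5] [ 0.6703 -0.3252  0.09  ] 2324
brush_jar 0.87 [253.6 186.6] [0.4901 0.1506 0.1   ] 1709
notebook 0.72 [343.3 400.9] [ 0.535  -0.3517  0.016 ] 4401
```

View pics/top0.png

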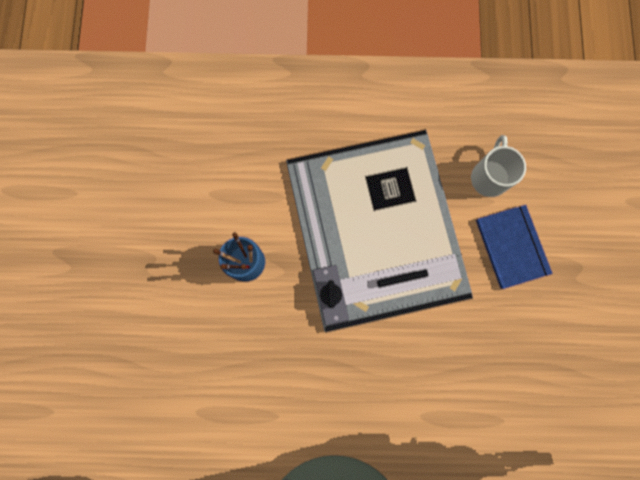

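View pics/side0.png

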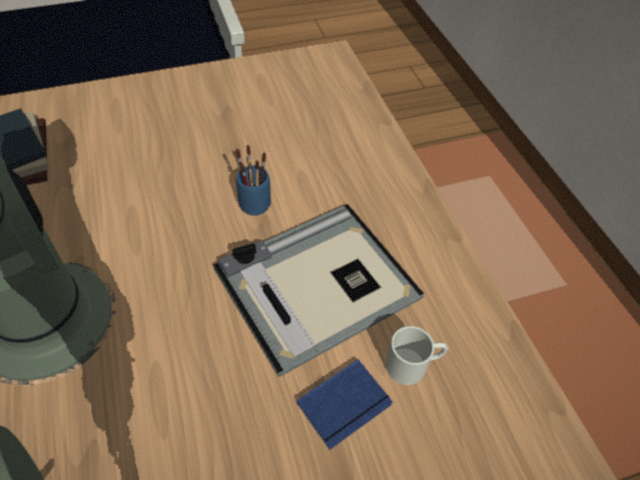

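The top view shows the rule with its grip near (402,278), the knob at (330,294) and the print at (391,188). The jar is at the left and the mug and notebook are at the right. Next I'll make a rectified close-up to measure the edges.

```bash
cat >> h.py <<'E'
def rect(p,z,x0,x1,y0,y1,res=.0005,yaw=0,org=(0,0)):
    # board-ish frame rotated yaw about org; image rows: x decreasing; cols: y decreasing
    c,s=np.cos(yaw),np.sin(yaw)
    W=int((y1-y0)/res);H=int((x1-x0)/res)
    def w(x,y): return [org[0]+c*x-s*y,org[1]+s*x+c*y,z]
    src=np.float32([proj(p,w(x1,y1)),proj(p,w(x1,y0)),proj(p,w(x0,y0)),proj(p,w(x0,y1))])
    M=cv2.getPerspectiveTransform(src,np.float32([[0,0],[W,0],[W,H],[0,H]]))
    return cv2.warpPerspective(p["pixels"],M,(W,H),flags=cv2.INTER_CUBIC)
E
python3 - <<'E'
from h import *
p=bot.grab_frame("top")
q=bot.grab_frame("side")
for n,pp in(("t",p),("s",q)):
    cv2.imwrite(f"pics/r{n}.png",rect(pp,.0245,.36,.76,-.28,.10,.00067))
    g=cv2.cvtColor(pp["pixels"],cv2.COLOR_BGR2GRAY)
    m=(g<60).astype(np.uint8)
    nn,l,st,ce=cv2.connectedComponentsWithStats(m)
    for i in range(1,nn):
        if 30<st[i,4]<3000:
            r=cv2.minAreaRect(np.argwhere(l==i)[:,::-1].astype(np.float32))
            a=[at(pp,u,.02)[:2].round(4).tolist() for u in cv2.boxPoints(r)]
            print(n,st[i],ce[i].round(1),a)
E
```

```text
t [287 130 139  34 513] [355.9 146.6] [[0.7077, 0.1078], [0.7781, -0.177], [0.77, -0.1785], [0.6998, 0.1059]]
t [ 366  169   49   41 1063] [390.  188.8] [[0.6743, -0.0546], [0.6958, -0.1393], [0.6272, -0.1533], [0.6063, -0.0695]]
t [519 207  28  68 214] [532.5 240.6] [[0.6155, -0.3626], [0.6182, -0.3694], [0.483, -0.4117], [0.4804, -0.4051]]
t [476 220  27  68 185] [488.7 253.3] [[0.588, -0.2752], [0.5902, -0.2808], [0.4555, -0.323], [0.4535, -0.3174]]
t [220 234  36  40 729] [238.1 255.2] [[0.486, 0.2452], [0.5534, 0.2135], [0.5225, 0.1528], [0.4559, 0.1851]]
t [377 270  50  17 326] [401.4 277.9] [[0.4641, -0.0757], [0.4879, -0.1729], [0.4752, -0.1755], [0.4515, -0.0786]]
t [233 274  25   7  80] [245.4 277.6] [[0.465, 0.2061], [0.4726, 0.1594], [0.463, 0.1576], [0.4555, 0.2043]]
t [318 280  24  28 455] [329.6 294.1] [[0.4338, 0.0491], [0.4666, 0.0174], [0.435, -0.0154], [0.4026, 0.0164]]
t [325 294 147  37 686] [396.1 312.4] [[0.3739, 0.0255], [0.4424, -0.2596], [0.4326, -0.2615], [0.3643, 0.0232]]
s [239 163   9  22  95] [242.3 175.2] [[0.4809, 0.3153], [0.4975, 0.3153], [0.4906, 0
[... 794 characters left out ...]
2646]]
s [263 284  27  40 332] [276.1 303.7] [[0.4475, -0.0647], [0.4629, -0.0582], [0.4891, -0.1619], [0.4742, -0.1675]]
s [372 315  17  10  32] [380.4 319. ] [[0.6445, -0.2142], [0.6841, -0.2036], [0.6846, -0.2086], [0.645, -0.219]]
s [318 388  70  55 547] [355.2 416.8] [[0.4711, -0.394], [0.6111, -0.3478], [0.6187, -0.3781], [0.4804, -0.4221]]
s [341 397  21  12  79] [352.6 402.7] [[0.5314, -0.3468], [0.5679, -0.3554], [0.5617, -0.3753], [0.5257, -0.3668]]
s [307 398  21  32  92] [316.6 411.8] [[0.4497, -0.3728], [0.4851, -0.3251], [0.5076, -0.3422], [0.4715, -0.389]]
s [   0  427   43   53 1210] [ 16.9 458. ] [[-0.0987, -0.2334], [-0.0621, -0.2164], [0.0007, -0.3334], [-0.0349, -0.3475]]
```

View pics/rt.png

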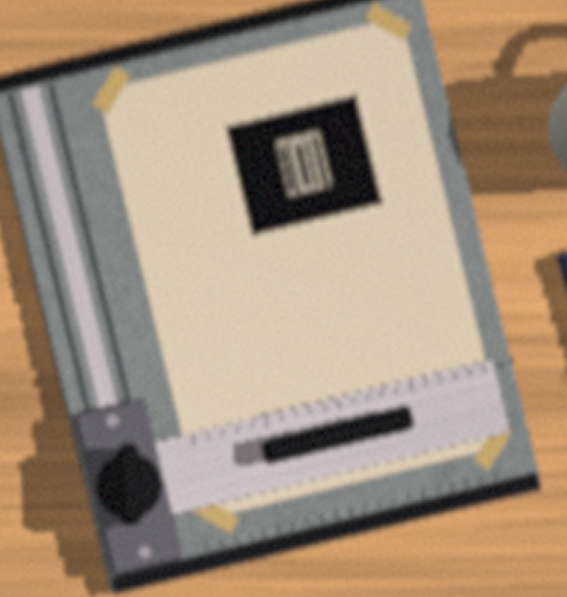

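View pics/rs.png

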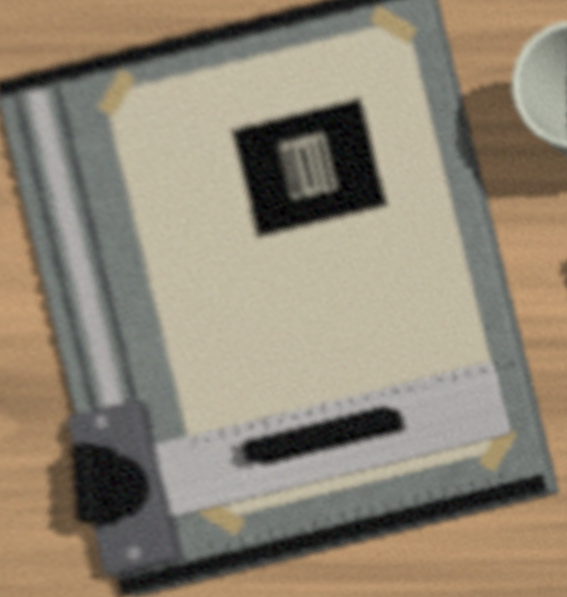

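```bash
cat > m.py <<'E'
from h import *
YAW=np.radians(13.8);ORG=(.55,-.08)
def edges(p,z,y0,y1,x0,x1,res=.0005):
    g=cv2.cvtColor(rect(p,z,x0,x1,y0,y1,res,YAW,ORG),cv2.COLOR_BGR2GRAY).astype(float)
    pr=cv2.GaussianBlur(g.mean(1)[:,None],(1,5),1)[:,0]; d=np.gradient(pr)
    out=[]
    for i in range(2,len(d)-2):
        if abs(d[i])>1.0 and abs(d[i])==max(abs(d[max(0,i-6):i+7])):out.append((round(x1-(i+.5)*res,4),round(d[i],1)))
    return out
E
python3 - <<'E'
from m import *
for n in("top","side"):
    p=bot.grab_frame(n)
    G=rect(p,.02,-.2,.2,-.17,.17,.0007,YAW,ORG);cv2.imwrite(f"pics/b{n}.png",G)
    print(n)
    for a in((-.02,0),(0,.02),(-.03,.03)): pass
    # print centre y in frame
    c,s=np.cos(YAW),np.sin(YAW)
    for y in(-.055,-.045,-.035,-.025,-.015,-.005,.005,.015,.025): print(y,"print",edges(p,.0195,y-.005,y+.005,.03,.09),"rule",edges(p,.0245,y-.005,y+.005,-.13,-.02))
E
```

```text
top
-0.055 print [(0.0722, np.float64(-10.8)), (0.0557, np.float64(16.0))] rule [(-0.0638, np.float64(-2.2)), (-0.0732, np.float64(1.9)), (-0.0823, np.float64(-15.7)), (-0.0973, np.float64(16.0)), (-0.1242, np.float64(-7.4))]
-0.045 print [(0.0793, np.float64(3.5)), (0.0727, np.float64(-11.9)), (0.0557, np.float64(16.2))] rule [(-0.0638, np.float64(-1.7)), (-0.0813, np.float64(-15.5)), (-0.0973, np.float64(16.0)), (-0.1242, np.float64(-8.0))]
-0.035 print [(0.0882, np.float64(1.4)), (0.0842, np.float64(-1.3)), (0.0722, np.float64(-9.2)), (0.0557, np.float64(15.7))] rule [(-0.0638, np.float64(-2.9)), (-0.0732, np.float64(2.2)), (-0.0818, np.float64(-15.3)), (-0.0973, np.float64(16.1)), (-0.1173, np.float64(1.9)), (-0.1238, np.float64(-7.6))]
-0.025 print [(0.0557, np.float64(16.0))] rule [(-0.0633, np.float64(-3.1)), (-0.0727, np.float64(1.8)), (-0.0813, np.float64(-14.2)), (-0.0973, np.float64(15.9)), (-0.1173, np.float64(1.9)), (-0.1242, np.float64(-8.3))]
-0.015 print [(0.0557, np.float64(16.1))] rule [(-0.0638, np.float64(-3.2)), (-0.0813, np.float64(-14.7)), (-0.0973, np.float64(
[... 2252 characters left out ...]
(-0.0693, np.float64(-2.8)), (-0.0793, np.float64(-16.1)), (-0.0883, np.float64(-1.1)), (-0.0968, np.float64(14.7)), (-0.1188, np.float64(3.3)), (-0.1263, np.float64(-7.4))]
0.005 print [] rule [(-0.0693, np.float64(-2.1)), (-0.0793, np.float64(-15.6)), (-0.0903, np.float64(-1.6)), (-0.0973, np.float64(15.7)), (-0.1188, np.float64(3.6)), (-0.1263, np.float64(-8.0))]
0.015 print [] rule [(-0.0663, np.float64(-2.4)), (-0.0798, np.float64(-16.0)), (-0.0978, np.float64(15.2)), (-0.1188, np.float64(4.5)), (-0.1263, np.float64(-7.8))]
0.025 print [] rule [(-0.0658, np.float64(-2.6)), (-0.0798, np.float64(-14.8)), (-0.0973, np.float64(14.7)), (-0.1188, np.float64(4.3)), (-0.1268, np.float64(-7.3))]
```

View pics/btop.png

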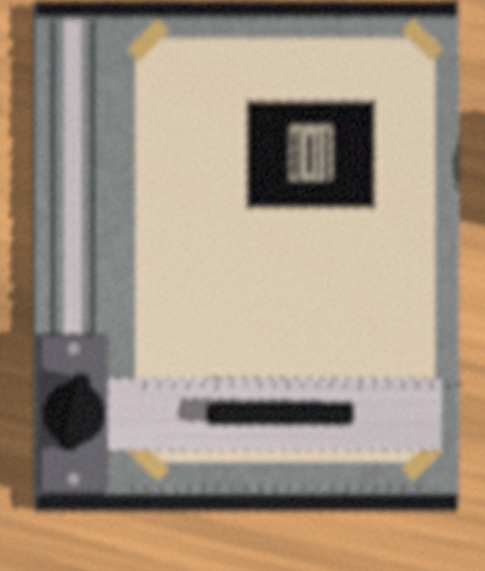

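```bash
cat > g.py <<'E'
from m import *
from scipy.spatial.transform import Rotation as Ro
np.set_printoptions(precision=3,suppress=True)
def togo(X,yawdeg=None):
    s=bot.observe();R=Ro.from_euler('xyz',s["tool_rot"])
    d=R.inv().apply(np.array(X)-s["position"])/.025
    out=[d]
    if yawdeg is not None:
        out.append((R.inv()*Ro.from_euler('xyz',[np.pi,0,np.radians(yawdeg)])).as_rotvec()/(2*np.pi))
    print("clock",s["clock"].round(2),"pos",s["position"],"rpy deg",np.degrees(s["tool_rot"]),"F",s["force"],"q",s["qpos"],"w",s["grip_width"]);print("togo x,y,z units, rot units",*out)
def tri(ps):
    A=np.zeros((3,3));b=np.zeros(3)
    for c,d in ps:
        d=d/np.linalg.norm(d);M=np.eye(3)-np.outer(d,d);A+=M;b+=M@c
    return np.linalg.solve(A,b)
E
python3 - <<'E'
from g import *
p=bot.grab_frame("top");q=bot.grab_frame("side")
print("grip tri",tri([ray(p,(401.4,277.9)),ray(q,(276.1,303.7))]),at(p,(401.4,277.9),.04),at(q,(276.1,303.7),.04))
print("knob tri",tri([ray(p,(329.6,294.1)),ray(q,(244.5,253.2))]),at(p,(329.6,294.1),.05),at(q,(244.5,253.2),.05))
G=at(p,(401.4,277.9),.04)
G=(at(p,(401.4,277.9),.04)+at(q,(276.1,303.7),.04))/2;G[2]=.13
c,s=np.cos(YAW),np.sin(YAW)
print(G,"knob pred",G[:2]+.142*np.array([-s,c]))
togo(G,103.8)
E
```

```text
grip tri [ 0.468 -0.123  0.034] [ 0.468 -0.122  0.04 ] [ 0.466 -0.127  0.04 ]
knob tri [0.434 0.016 0.041] [0.434 0.016 0.05 ] [0.432 0.01  0.05 ]
[ 0.467 -0.124  0.13 ] knob pred [0.433 0.014]Traceback (most recent call last):
  File "<stdin>", line 9, in <module>
  File "g.py", line 10, in togo
    print("clock",s["clock"].round(2),"pos",s["position"],"rpy deg",np.degrees(s["tool_rot"]),"F",s["force"],"q",s["qpos"],"w",s["grip_width"]);print("togo x,y,z units, rot units",*out)
                  ^^^^^^^^^^^^^^^^
AttributeError: 'float' object has no attribute 'round'
```

```bash
sed -i 's/s\["clock"\].round(2)/round(s["clock"],2)/' g.py
python3 -m handwheel '[[1,-0.95,0,0,0,0],[1,-0.95,0,0,0,0],[1,-0.95,0,0,0,0],[1,-0.95,0,0,0,0],[1,-0.95,0,0,0,0],[1,-0.95,0,0,0,0],[1,-0.95,0,0,0,0],[1,-0.95,0,0,0,0]]' -1 40
python3 -m handwheel '[[1,-0.95,0,0,0,0],[1,-0.95,0,0,0,0],[1,-0.95,0,0,0,0],[1,-0.95,0,0,0,0],[1,-0.95,0,0,0,0],[1,-0.95,0,0,0,0],[1,-0.95,0,0,0,0],[1,-0.95,0,0,0,0]]'
python3 -c "
from g import *
togo([.467,-.124,.08],103.8)"
```

```text
clock: 2.3
position: [0.294, -0.3774, 0.2314]
tool_rot: [3.141, -0.0, 0.229]
force: [0.5, -0.1, 0.7]
grip_width: 0.0853
clock: 3.3
position: [0.4457, -0.147, 0.2315]
tool_rot: [3.141, -0.0, 0.229]
force: [-0.0, -0.2, -0.9]
grip_width: 0.0856
clock 3.3 pos [ 0.446 -0.147  0.231] rpy deg [179.985  -0.018  13.102] F [-0.011 -0.185 -0.871] q [ 0.413  0.284 -0.269  1.985  0.097  0.884 -1.249] w 0.08562670963058308
togo x,y,z units, rot units [ 1.034 -0.704  6.059] [ 0.    -0.    -0.252]
```

```bash
python3 -m handwheel '[[0.8,-0.7,0,0,0,-0.028],[0,0,0.6,0,0,-0.028],[0,0,0.8,0,0,-0.028],[0,0,0.8,0,0,-0.028],[0,0,0.8,0,0,-0.028],[0,0,0.8,0,0,-0.028],[0,0,0.8,0,0,-0.028],[0,0,0.8,0,0,-0.028]]'
python3 -m handwheel '[[0,0,0.3,0,0,-0.028],[0,0,0,0,0,0],[0,0,0,0,0,0]]'
python3 -c "
from g import *
p=bot.grab_frame('top');q=bot.grab_frame('side');cv2.imwrite('pics/a1.png',np.vstack([p['pixels'][160:380,200:520],q['pixels'][160:380,150:470]]))
togo([.467,-.124,.03],103.8)"
```

```text
clock: 4.3
position: [0.4608, -0.1264, 0.0958]
tool_rot: [3.141, -0.0, 1.642]
force: [0.0, -0.0, -0.5]
grip_width: 0.0854
clock: 4.68
position: [0.4608, -0.1264, 0.0892]
tool_rot: [3.141, 0.0, 1.808]
force: [0.4, 0.0, 0.7]
grip_width: 0.0855
clock 4.78 pos [ 0.461 -0.126  0.089] rpy deg [179.962   0.034 103.669] F [0.174 0.292 0.143] q [ 0.558  0.564 -0.543  2.075  0.491  0.628 -0.083] w 0.08511484905763803
togo x,y,z units, rot units [0.038 0.256 2.372] [ 0.  0. -0.]
```

View pics/a1.png

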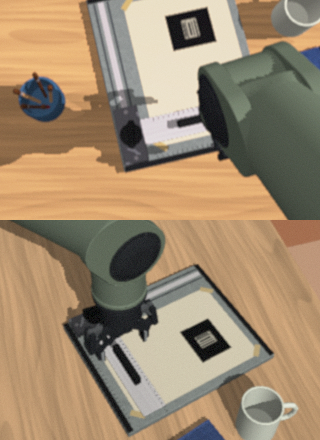

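```bash
python3 -m handwheel '[[0,0.25,0.6,0,0,0],[0,0,0.6,0,0,0],[0,0,0.6,0,0,0],[0,0,0.55,0,0,0],[0,0,0,0,0,0],[0,0,0,0,0,0]]'
python3 -c "
from g import *
q=bot.grab_frame('side');cv2.imwrite('pics/a2.png',cv2.resize(q['pixels'][200:360,150:350],None,fx=3,fy=3))
togo([.467,-.124,.03],103.8);print(proj(q,[.467,-.124,.03])-[150,200])"
```

```text
clock: 5.52
position: [0.4668, -0.1248, 0.0302]
tool_rot: [3.141, 0.0, 1.812]
force: [-0.6, -0.2, 0.6]
grip_width: 0.0852
clock 5.58 pos [ 0.467 -0.125  0.03 ] rpy deg [179.97    0.013 103.827] F [-0.844  0.169  1.169] q [ 0.482  0.671 -0.455  2.085  0.592  0.512 -0.173] w 0.08533926108116317
togo x,y,z units, rot units [0.033 0.01  0.016] [0. 0. 0.]
[126.187 105.127]
```

View pics/a2.png

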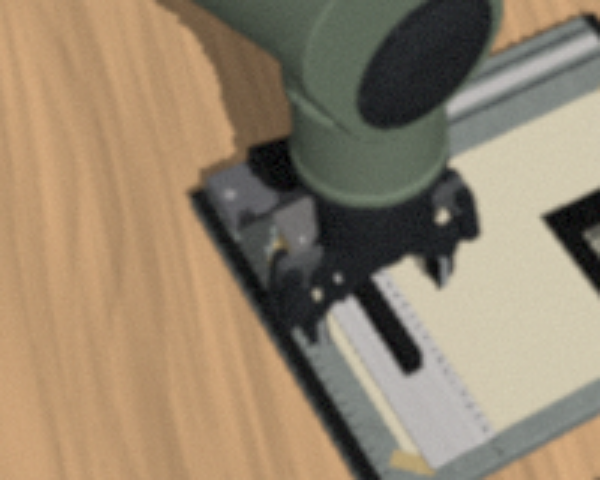

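The jaws straddle the grip, one finger on each side of it near crop (370,290). Closing now.

```bash
python3 -m handwheel '[[0,0,0,0,0,0],[0,0,0,0,0,0],[0,0,0,0,0,0],[0,0,0,0,0,0],[0,0,0,0,0,0],[0,0,0,0,0,0]]' 1 30
python3 -c "
from g import *
togo([.467,-.124,.03],103.8)"
```

```text
clock: 6.32
position: [0.4669, -0.1248, 0.0302]
tool_rot: [3.141, 0.0, 1.812]
force: [-0.8, 0.0, 6.3]
grip_width: 0.0151
clock 6.33 pos [ 0.467 -0.125  0.03 ] rpy deg [179.979   0.011 103.828] F [-0.811  0.03   6.344] q [ 0.482  0.671 -0.455  2.085  0.592  0.512 -0.173] w 0.015126386246867891
togo x,y,z units, rot units [0.031 0.012 0.01 ] [0. 0. 0.]
```

```bash
python3 -m handwheel '[[0,0.3,0,0,0,0],[0,0.7,0,0,0,0],[0,0.8,0,0,0,0],[0,0.8,0,0,0,0],[0,0.8,0,0,0,0],[0,0.8,0,0,0,0],[0,0.4,0,0,0,0],[0,0.2,0,0,0,0]]'
python3 -m handwheel '[[0,0,0,0,0,0],[0,0,0,0,0,0]]'
python3 - <<'E'
from g import *
p=bot.grab_frame('top');q=bot.grab_frame('side')
A=rect(p,.0245,-.02,.13,-.14,.12,.0005,YAW,ORG);B=rect(q,.0245,-.02,.13,-.14,.12,.0005,YAW,ORG)
cv2.imwrite('pics/a3.png',np.vstack([A,B]));togo([.467,-.124,.03],103.8)
E
```

```text
clock: 7.32
position: [0.5835, -0.0961, 0.0303]
tool_rot: [-3.142, 0.0, 1.812]
force: [-3.6, -0.4, 9.5]
grip_width: 0.0151
clock: 7.58
position: [0.5837, -0.096, 0.0303]
tool_rot: [3.14, 0.0, 1.812]
force: [2.8, -0.0, 3.8]
grip_width: 0.0151
clock 7.67 pos [ 0.584 -0.096  0.03 ] rpy deg [179.95    0.007 103.828] F [3.523 0.707 6.028] q [ 0.394  0.785 -0.482  1.802  0.541  0.689 -0.154] w 0.015084431596514836
togo x,y,z units, rot units [ 0.031 -4.795  0.008] [0. 0. 0.]
```

View pics/a3.png

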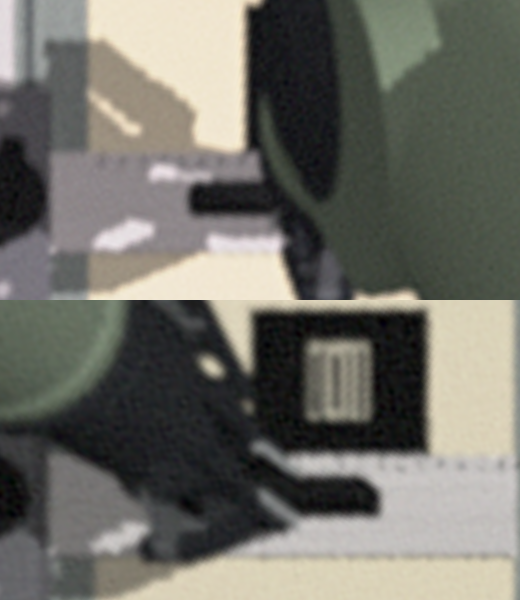

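Run:
```python
from g import *
q=bot.grab_frame('side');p=bot.grab_frame('top')
B=rect(q,.0245,.03,.08,-.14,.0,.0002,YAW,ORG);cv2.imwrite('pics/a4.png',B)
for y in(-.055,-.045,-.035,-.025,-.02,-.085,-.095,-.1): print(y,"z.0245",edges(q,.0245,y-.004,y+.004,-.02,.08))
for y in(.035,.045,.055): print(y,"top .0245",edges(p,.0245,y-.004,y+.004,-.02,.08))
```

```text
-0.055 z.0245 [(0.0698, np.float64(-12.9)), (0.0533, np.float64(16.6)), (0.0418, np.float64(-16.0)), (0.0222, np.float64(15.6)), (0.0048, np.float64(-2.5)), (-0.0003, np.float64(5.2))]
-0.045 z.0245 [(0.0698, np.float64(-13.4)), (0.0528, np.float64(16.5)), (0.0418, np.float64(-15.4)), (0.0222, np.float64(16.7)), (-0.0003, np.float64(5.6))]
-0.035 z.0245 [(0.0698, np.float64(-8.9)), (0.0533, np.float64(15.4)), (0.0418, np.float64(-15.6)), (0.0217, np.float64(15.6)), (0.0003, np.float64(5.1))]
-0.025 z.0245 [(0.0617, np.float64(-2.1)), (0.0528, np.float64(12.5)), (0.0433, np.float64(-9.7)), (0.0258, np.float64(7.3)), (0.0147, np.float64(8.7)), (0.0043, np.float64(-3.8)), (-0.0003, np.float64(5.7))]
-0.02 z.0245 [(0.0548, np.float64(8.8)), (0.0473, np.float64(-8.7)), (0.0297, np.float64(6.7)), (0.0212, np.float64(-6.3)), (0.0132, np.float64(13.4)), (0.0043, np.float64(-3.8)), (0.0003, np.float64(5.2))]
-0.085 z.0245 [(0.0777, np.float64(1.2)), (0.0727, np.float64(1.3)), (0.0533, np.float64(15.2)), (0.0433, np.float64(1.4)), (0.0003, np.float64(5.9))]
-0.095 z.0245 [(0.0708, np.float64(-2.7)), (0.0597, np.float64(-1.3)), (0.0523, np.float64(5.1)), (0.0438, np.float64(1.8)), (0.0003, np.float64(5.7))]
-0.1 z.0245 [(0.0508, np.float64(-2.2)), (0.0447, np.float64(2.3)), (0.0377, np.float64(-1.1)), (0.0003, np.float64(4.9))]
0.035 top .0245 [(0.0473, np.float64(9.3)), (0.0403, np.float64(-9.5)), (-0.0033, np.float64(9.1))]
0.045 top .0245 [(0.0528, np.float64(-2.2)), (0.0462, np.float64(5.6)), (0.0382, np.float64(-6.4)), (0.0188, np.float64(7.7)), (0.0117, np.float64(-6.4)), (0.0018, np.float64(1.7)), (-0.0073, np.float64(8.3))]
0.055 top .0245 [(0.0688, np.float64(7.0)), (0.0628, np.float64(-8.6)), (0.0528, np.float64(-2.1)), (0.0193, np.float64(9.1)), (0.0078, np.float64(-9.1)), (-0.0112, np.float64(9.2))]
```

View pics/a4.png

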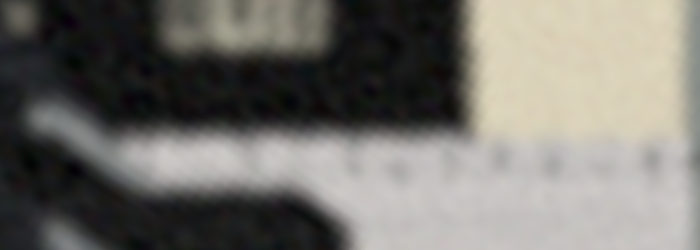

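```bash
python3 -m handwheel '[[0,0.04,0,0,0,0],[0,0,0,0,0,0],[0,0,0,0,0,0]]'
python3 -m handwheel '[[0,0,0,0,0,0],[0,0,0,0,0,0],[0,0,0,0,0,0],[0,0,0,0,0,0],[0,0,-0.4,0,0,0],[0,0,-0.8,0,0,0],[0,0,-0.8,0,0,0],[0,0,-0.8,0,0,0]]' -1
python3 - <<'E'
from g import *
q=bot.grab_frame('side');p=bot.grab_frame('top')
cv2.imwrite('pics/a5.png',np.vstack([q['pixels'][160:380,150:470],p['pixels'][160:380,200:520]]))
for y in(-.065,-.055,-.045,-.035,-.085): print(y,"side z.0245",edges(q,.0245,y-.004,y+.004,-.02,.08))
for y in(.035,.025,.015,.005,-.01): print(y,"top .0245",edges(p,.0245,y-.004,y+.004,-.02,.08))
togo([.551+.0,.046,.11],186)
E
```

```text
clock: 8.15
position: [0.5839, -0.096, 0.0303]
tool_rot: [-3.141, 0.0, 1.812]
force: [-2.5, 0.0, 10.2]
grip_width: 0.0153
clock: 9.15
position: [0.5845, -0.096, 0.1021]
tool_rot: [3.141, 0.0, 1.812]
force: [0.1, -0.3, 0.6]
grip_width: 0.0855
-0.065 side z.0245 [(0.0788, np.float64(1.6)), (0.0698, np.float64(-6.6)), (0.0533, np.float64(15.2)), (0.0382, np.float64(-11.3)), (0.0222, np.float64(15.1)), (0.0003, np.float64(5.9))]
-0.055 side z.0245 [(0.0698, np.float64(-13.1)), (0.0533, np.float64(15.7)), (0.0418, np.float64(-15.5)), (0.0302, np.float64(-1.2)), (0.0222, np.float64(15.8)), (0.0107, np.float64(1.0)), (0.0003, np.float64(5.5))]
-0.045 side z.0245 [(0.0757, np.float64(3.6)), (0.0698, np.float64(-12.3)), (0.0617, np.float64(1.4)), (0.0533, np.float64(15.6)), (0.0418, np.float64(-15.0)), (0.0348, np.float64(-1.1)), (0.0297, np.float64(-1.6)), (0.0222, np.float64(15.8)), (0.0003, np.float64(5.5))]
-0.035 side z.0245 [(0.0752, np.float64(3.0)), (0.0698, np.float64(-8.9)), (0.0538, np.float64(15.6)), (0.0418, np.float64(-15.8)), (0.0297, np.float64(-2.3)), (0.0222, np.float64(15.3
[... 597 characters left out ...]
 [(0.0548, np.float64(-1.5)), (0.0393, np.float64(-17.5)), (0.0227, np.float64(18.1)), (0.0063, np.float64(-1.8)), (0.0023, np.float64(2.0))]
0.005 top .0245 [(0.0553, np.float64(-2.5)), (0.0393, np.float64(-17.2)), (0.0232, np.float64(17.8)), (0.0013, np.float64(1.9))]
-0.01 top .0245 [(0.0553, np.float64(17.8)), (0.0393, np.float64(-17.7)), (0.0227, np.float64(18.2)), (0.0117, np.float64(1.1)), (0.0063, np.float64(-1.8)), (0.0028, np.float64(1.9))]
clock 9.25 pos [ 0.585 -0.096  0.103] rpy deg [179.808   0.085 103.807] F [-0.559  0.215 -0.925] q [ 0.436  0.683 -0.544  1.772  0.467  0.814 -0.094] w 0.08539697831949992
togo x,y,z units, rot units [ 5.849  0.02  -0.287] [ 0.     0.001 -0.228]
```

View pics/a5.png

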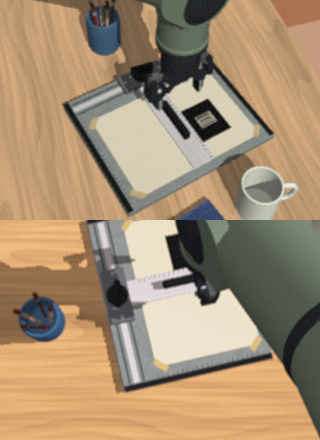

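Run:
```python
from g import *
q=bot.grab_frame('side');p=bot.grab_frame('top')
A=rect(p,.0245,-.02,.08,-.02,.06,.0002,YAW,ORG);B=rect(q,.0245,-.02,.08,-.11,-.03,.0002,YAW,ORG)
A=cv2.convertScaleAbs(A,alpha=1.1);cv2.imwrite('pics/a6.png',np.hstack([A,B]))
p["pixels"];np.save('t1',p)
pr=lambda p,y0,y1:rect(p,.0245,-.01,.075,y0,y1,.001,YAW,ORG).mean(1).astype(int)
a=pr(p,.0,.02);b=pr(q,-.11,-.098)
for i in range(85):
  x=.075-.001*i-.0005
  if x>.045 or x<.007: print(round(x,4),a[i],b[i])
```

```text
0.0745 [203 226 237] [182 206 216]
0.0735 [203 226 237] [182 206 215]
0.0725 [203 226 237] [182 207 215]
0.0715 [203 226 237] [182 206 215]
0.0705 [203 226 237] [182 206 216]
0.0695 [203 226 237] [182 207 216]
0.0685 [202 226 237] [182 208 216]
0.0675 [203 226 236] [182 207 215]
0.0665 [203 226 237] [182 206 214]
0.0655 [204 226 237] [182 206 214]
0.0645 [204 226 237] [182 206 214]
0.0635 [204 227 238] [182 206 215]
0.0625 [204 226 237] [182 206 215]
0.0615 [203 226 237] [183 208 216]
0.0605 [202 226 237] [184 208 217]
0.0595 [203 227 237] [183 208 216]
0.0585 [203 227 237] [182 207 215]
0.0575 [202 226 237] [182 207 214]
0.0565 [199 223 234] [182 206 214]
0.0555 [198 219 230] [181 205 213]
0.0545 [198 214 225] [180 202 211]
0.0535 [201 209 220] [180 198 205]
0.0525 [205 207 217] [180 194 199]
0.0515 [208 206 216] [180 188 192]
0.0505 [209 205 214] [179 184 186]
0.0495 [208 204 213] [178 180 182]
0.0485 [209 205 214] [178 179 181]
0.0475 [211 208 216] [178 179 181]
0.0465 [216 213 220] [180 181 183]
0.0455 [220 217 224] [182 184 186]
0.0065 [216 214 222] [186 188 191]
0.0055 [209 212 221] [181 183 186]
0.0045 [203 212 222] [173 177 180]
0.0035 [199 215 226] [164 172 176]
0.0025 [199 220 230] [160 174 179]
0.0015 [201 223 234] [163 182 189]
0.0005 [202 225 236] [171 194 201]
-0.0005 [203 226 237] [178 203 211]
-0.0015 [204 227 237] [182 207 216]
-0.0025 [205 227 237] [182 208 216]
-0.0035 [205 226 237] [181 207 215]
-0.0045 [204 227 237] [180 206 214]
-0.0055 [204 227 237] [179 206 214]
-0.0065 [204 227 237] [180 206 214]
-0.0075 [204 227 237] [181 207 215]
-0.0085 [204 227 237] [180 206 214]Traceback (most recent call last):
  File "<stdin>", line 10, in <module>
IndexError: index 84 is out of bounds for axis 0 with size 84
```

View pics/a6.png

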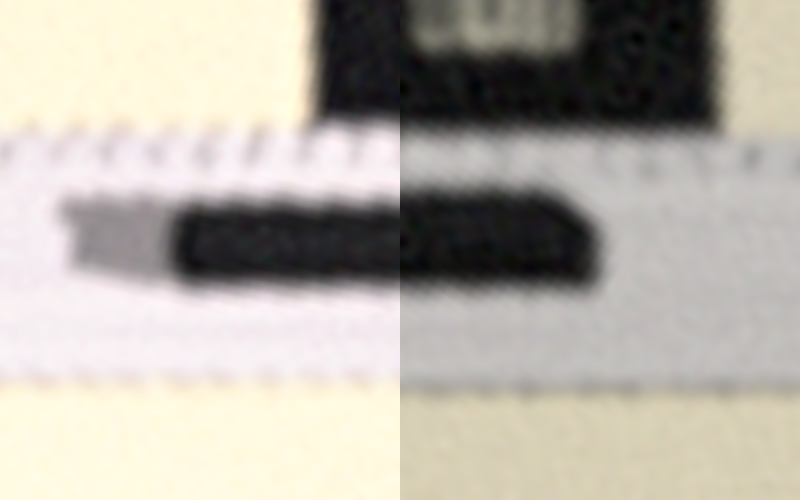

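```bash
python3 -m handwheel '[[0.8,0,-0.3,0,0,0],[0.8,0,0,0,0,-0.028],[0,0,0,0,0,0]]'
python3 - <<'E'
from g import *
p0=cv2.imread('pics/top0.png')
p=bot.grab_frame('top');p['pixels']=p0
A=rect(p,.0675,-.16,-.04,.07,.15,.0003,YAW,ORG)
q=bot.grab_frame('side');q['pixels']=cv2.imread('pics/side0.png');B=rect(q,.0675,-.16,-.04,.07,.15,.0003,YAW,ORG)
cv2.imwrite('pics/a7.png',cv2.convertScaleAbs(np.hstack([A,B]),alpha=2.2,beta=-20))
E
```

```text
clock: 9.72
position: [0.5741, -0.0545, 0.1076]
tool_rot: [-3.142, -0.001, 1.992]
force: [0.6, -0.6, -0.1]
grip_width: 0.0856
```

View pics/a7.png

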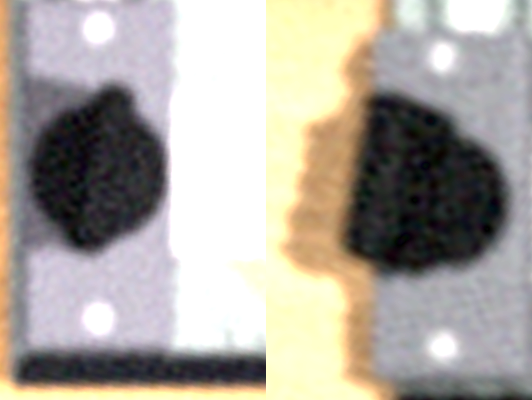

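```bash
python3 -m handwheel '[[0.5,0,0,0,0,-0.027],[0.5,0,0,0,0,-0.027],[0.5,0,0,0,0,-0.027],[0,0,0,0,0,-0.027],[0,0,0,0,0,-0.027],[0,0,0,0,0,-0.027],[0,0,0,0,0,-0.027],[0,0,0,0,0,0]]' -0.2
python3 - <<'E'
from g import *
togo([.5496,.0422,.09],182.3)
E
```

```text
clock: 10.82
position: [0.5539, -0.0267, 0.1072]
tool_rot: [3.141, -0.001, -3.111]
force: [0.2, -0.1, -0.3]
grip_width: 0.0511
clock 10.82 pos [ 0.554 -0.027  0.107] rpy deg [ 179.979   -0.042 -178.248] F [ 0.194 -0.137 -0.31 ] q [ 0.548  0.731 -0.88   1.859  0.713  0.904  0.923] w 0.05110133515634268
togo x,y,z units, rot units [0.089 2.758 0.689] [ 0.    -0.    -0.002]
```

```bash
python3 -m handwheel '[[0.09,0.7,0,0,0,0],[0,0.7,0,0,0,0],[0,0.7,0,0,0,0],[0,0.66,0,0,0,0],[0,0,0.4,0,0,0],[0,0,0,0,0,0],[0,0,0,0,0,0]]'
python3 - <<'E'
from g import *
q=bot.grab_frame('side');p=bot.grab_frame('top')
cv2.imwrite('pics/a8.png',np.hstack([cv2.resize(x[150:330],None,fx=2,fy=2) for x in (q['pixels'][:,200:400],p['pixels'][:,200:400])]))
print(proj(q,[.5496,.0422,.0675]),proj(p,[.5496,.0422,.0675]))
togo([.5496,.0422,.046],182.3)
E
```

```text
clock: 11.7
position: [0.5495, 0.0421, 0.0974]
tool_rot: [-3.141, -0.0, -3.109]
force: [-0.1, 0.7, -0.4]
grip_width: 0.0513
[292.017 225.356] [317.16  232.004]
clock 11.8 pos [0.55  0.042 0.098] rpy deg [-179.997   -0.    -178.099] F [ 0.625  0.175 -0.015] q [ 0.417  0.739 -0.869  1.873  0.729  0.883  0.786] w 0.05124995799764551
togo x,y,z units, rot units [-0.001 -0.002  2.063] [-0.    -0.    -0.001]
```

View pics/a8.png

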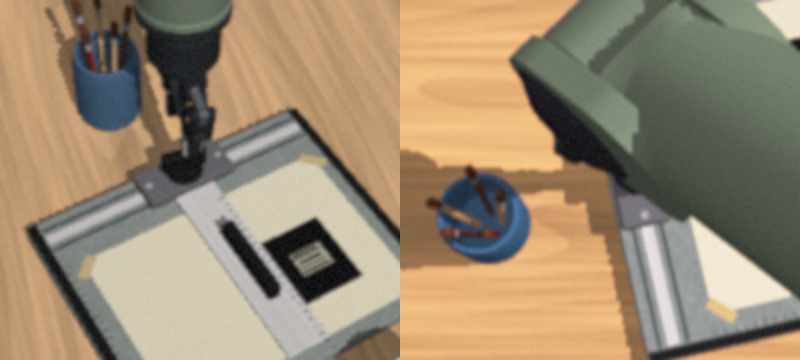

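The side view shows the fingers directly above the knob, crop (185,160), with clear space to the jar. Descending and closing.

```bash
python3 -m handwheel '[[0,0,0.5,0,0,0],[0,0,0.5,0,0,0],[0,0,0.5,0,0,0],[0,0,0.5,0,0,0],[0,0,0,0,0,0],[0,0,0,0,0,0]]'
python3 -m handwheel '[[0,0,0,0,0,0],[0,0,0,0,0,0],[0,0,0,0,0,0],[0,0,0,0,0,0],[0,0,0,0,0,0]]' 1 50
python3 - <<'E'
from g import *
q=bot.grab_frame('side')
for y in(-.065,-.055,-.045,-.035,-.085): print(y,"side z.0245",edges(q,.0245,y-.004,y+.004,-.02,.08))
cv2.imwrite('pics/a9.png',cv2.resize(q['pixels'][150:330,200:400],None,fx=3,fy=3))
togo([.5496,.0422,.046],182.3);print(bot.observe()["moment"])
E
```

```text
clock: 12.55
position: [0.5496, 0.0429, 0.0477]
tool_rot: [3.141, 0.0, -3.107]
force: [-0.0, -0.8, 0.3]
grip_width: 0.0512
clock: 13.18
position: [0.5497, 0.0427, 0.0479]
tool_rot: [-3.141, 0.001, -3.108]
force: [-0.5, -0.6, 5.4]
grip_width: 0.0116
-0.065 side z.0245 [(0.0698, np.float64(-6.7)), (0.0533, np.float64(15.2)), (0.0377, np.float64(-11.5)), (0.0222, np.float64(13.9)), (0.0003, np.float64(5.6))]
-0.055 side z.0245 [(0.0693, np.float64(-13.3)), (0.0612, np.float64(-2.1)), (0.0533, np.float64(15.6)), (0.0418, np.float64(-16.4)), (0.0227, np.float64(16.0)), (0.0003, np.float64(5.2))]
-0.045 side z.0245 [(0.0762, np.float64(3.1)), (0.0698, np.float64(-12.6)), (0.0533, np.float64(15.2)), (0.0418, np.float64(-15.4)), (0.0217, np.float64(15.8)), (0.0003, np.float64(5.3))]
-0.035 side z.0245 [(0.0703, np.float64(-8.1)), (0.0538, np.float64(14.8)), (0.0418, np.float64(-15.3)), (0.0318, np.float64(-1.6)), (0.0217, np.float64(15.0)), (0.0003, np.float64(6.0))]
-0.085 side z.0245 [(0.0752, np.float64(-1.9)), (0.0622, np.float64(1.4)), (0.0538, np.float64(15.7)), (0.0442, np.float64(1.0)), (0.0333, np.float64(1.2)), (0.0003, np.float64(5.0))]
clock 13.22 pos [0.55  0.043 0.048] rpy deg [-179.985    0.029 -178.054] F [-1.511 -0.913  5.895] q [ 0.375  0.807 -0.808  1.894  0.81   0.805  0.724] w 0.012096813667400622
togo x,y,z units, rot units [ 0.003 -0.019  0.078] [-0.     0.    -0.001]
[-0.16   0.197  0.074]
```

View pics/a9.png

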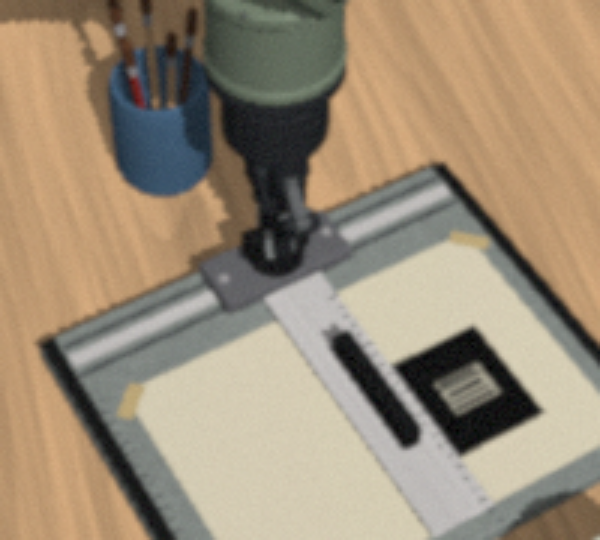

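```bash
python3 -m handwheel '[[0,0,0,0,0,0.015],[0,0,0,0,0,0.02],[0,0,0,0,0,0.02],[0,0,0,0,0,0.02],[0,0,0,0,0,0]]'
python3 - <<'E'
from g import *
q=bot.grab_frame('side')
for y in(-.065,-.055,-.045,-.035): print(y,"side z.0245",edges(q,.0245,y-.004,y+.004,-.02,.08))
togo([.5496,.0422,.046],119);print(bot.observe()["moment"])
E
```

```text
clock: 13.85
position: [0.5496, 0.0427, 0.0479]
tool_rot: [-3.141, 0.001, 2.705]
force: [-1.1, -0.9, 6.0]
grip_width: 0.0118
-0.065 side z.0245 [(0.0788, np.float64(1.4)), (0.0698, np.float64(-7.1)), (0.0533, np.float64(15.3)), (0.0377, np.float64(-10.7)), (0.0222, np.float64(13.8)), (0.0008, np.float64(5.9))]
-0.055 side z.0245 [(0.0698, np.float64(-12.8)), (0.0538, np.float64(15.6)), (0.0418, np.float64(-15.6)), (0.0227, np.float64(15.0)), (0.0003, np.float64(5.7))]
-0.045 side z.0245 [(0.0762, np.float64(3.9)), (0.0698, np.float64(-12.3)), (0.0533, np.float64(14.9)), (0.0423, np.float64(-15.4)), (0.0333, np.float64(-2.4)), (0.0222, np.float64(15.5)), (0.0003, np.float64(5.8))]
-0.035 side z.0245 [(0.0693, np.float64(-8.7)), (0.0538, np.float64(14.8)), (0.0418, np.float64(-14.9)), (0.0222, np.float64(15.8)), (0.0003, np.float64(6.1))]
clock 13.9 pos [0.55  0.043 0.048] rpy deg [-179.991    0.044  155.091] F [-1.75  -1.076  8.948] q [ 0.31   0.77  -0.706  1.898  0.725  0.749  0.321] w 0.012215195772290414
togo x,y,z units, rot units [-0.004 -0.02   0.078] [0.  0.  0.1]
[-0.301  0.252 -0.085]
```

```bash
python3 -m handwheel '[[0,0,0,0,0,0.02],[0,0,0,0,0,0.02],[0,0,0,0,0,0.02],[0,0,0,0,0,0.02],[0,0,0,0,0,0.01],[0,0,0,0,0,0.006],[0,0,0,0,0,0],[0,0,0,0,0,0]]'
python3 - <<'E'
from g import *
togo([.5496,.0422,.046],119);print(bot.observe()["moment"])
E
```

```text
clock: 14.9
position: [0.5497, 0.0427, 0.0481]
tool_rot: [3.141, 0.001, 2.104]
force: [-2.4, -1.5, 11.4]
grip_width: 0.012
clock 14.9 pos [0.55  0.043 0.048] rpy deg [179.98    0.03  120.569] F [-2.421 -1.482 11.369] q [ 0.216  0.729 -0.565  1.902  0.6    0.684 -0.179] w 0.01203148056150504
togo x,y,z units, rot units [-0.013 -0.014  0.083] [0.    0.    0.004]
[-0.36   0.559  0.   ]
```

```bash
for i in 1; do python3 -m handwheel '[[0,0,0,0,0,0.006],[0,0,0,0,0,0.006],[0,0,0,0,0,0]]'; python3 -c "
from g import *
togo([.5496,.0422,.046],119);print(bot.observe()['moment'])"; done
python3 -m handwheel '[[0,0,0,0,0,0.006],[0,0,0,0,0,0.006],[0,0,0,0,0,0]]'; python3 -c "
from g import *
togo([.5496,.0422,.046],119);print(bot.observe()['moment'])"
```

```text
clock: 15.28
position: [0.5498, 0.0427, 0.0481]
tool_rot: [3.141, 0.001, 2.03]
force: [-2.3, -2.8, 13.1]
grip_width: 0.0119
clock 15.28 pos [0.55  0.043 0.048] rpy deg [179.974   0.046 116.284] F [-2.343 -2.788 13.08 ] q [ 0.204  0.725 -0.546  1.903  0.584  0.676 -0.24 ] w 0.01193403752092325
togo x,y,z units, rot units [-0.014 -0.014  0.084] [ 0.     0.    -0.008]
[-0.491  0.527  0.851]
clock: 15.65
position: [0.5498, 0.0427, 0.0482]
tool_rot: [3.141, 0.001, 1.955]
force: [-3.4, -2.7, 14.0]
grip_width: 0.0118
clock 15.65 pos [0.55  0.043 0.048] rpy deg [179.966   0.066 112.04 ] F [-3.41  -2.725 14.033] q [ 0.191  0.72  -0.528  1.904  0.567  0.669 -0.301] w 0.011844680245152178
togo x,y,z units, rot units [-0.015 -0.015  0.086] [ 0.     0.    -0.019]
[-0.712  0.509  1.92 ]
```

```bash
python3 -m handwheel '[[0,0,0,0,0,-0.006],[0,0,0,0,0,-0.006],[0,0,0,0,0,0]]'
python3 -m handwheel '[[0,0,0,0,0,0],[0,0,0,0,0,0],[0,0,0,0,0,0],[0,0,-0.4,0,0,0],[0,0,-0.8,0,0,0],[0,0,-1,0,0,0],[0,0,-1,0,0,0],[0,0,-1,0,0,0]]' -0.2
python3 -m handwheel '[[0,0,-1,0,0,0],[0,0,-1,0,0,0],[0,0,-1,0,0,0],[-1,0,0,0,0,0],[-1,0,0,0,0,0],[-1,0,0,0,0,0],[-1,0,0,0,0,0],[-1,0,0,0,0,0]]'
python3 -c "
from g import *
togo([.5496,.0422,.046],119)"
```

```text
clock: 16.02
position: [0.5498, 0.0427, 0.0481]
tool_rot: [3.141, 0.001, 2.031]
force: [-2.4, -1.6, 12.2]
grip_width: 0.012
clock: 17.02
position: [0.5496, 0.0428, 0.1549]
tool_rot: [3.141, 0.0, 2.026]
force: [-0.7, -0.6, -0.3]
grip_width: 0.0512
clock: 18.02
position: [0.6046, -0.0701, 0.2291]
tool_rot: [3.141, 0.0, 2.026]
force: [0.7, 0.0, 0.7]
grip_width: 0.0511
clock 18.02 pos [ 0.605 -0.07   0.229] rpy deg [179.947   0.013 116.095] F [0.66  0.024 0.671] q [ 0.463  0.568 -0.661  1.624  0.384  1.082  0.15 ] w 0.05108414018972124
togo x,y,z units, rot units [ 5.004 -0.007  7.325] [ 0.     0.    -0.008]
```

```bash
python3 -m handwheel '[[-1,-0.7,0,0,0,0],[-1,-0.7,0,0,0,0],[-1,-0.7,0,0,0,0],[-1,-0.7,0,0,0,0],[-1,-0.7,0,0,0,0],[-1,-0.7,0,0,0,0],[-1,-0.7,0,0,0,0],[-1,-0.7,0,0,0,0]]'
python3 -m handwheel '[[-1,-0.9,0,0,0,0],[-1,-0.9,0,0,0,0],[-1,-0.9,0,0,0,0],[-1,-0.9,0,0,0,0],[0,0,0,0,0,0]]'
python3 - <<'E'
from g import *
q=bot.grab_frame('side');p=bot.grab_frame('top')
for nm,c in(('top',p),('side',q)):
  A=rect(c,.0675,-.04,.08,.07,.15,.0003,YAW,ORG)
  cv2.imwrite(f'pics/k{nm}.png',cv2.convertScaleAbs(A,alpha=2.2,beta=-20));cv2.imwrite(f'pics/f{nm}.png',c['pixels'])
cv2.imwrite('pics/b1.png',np.hstack([cv2.imread('pics/ktop.png'),cv2.imread('pics/kside.png')]))
for nm,c in(('top',p),('side',q)):
  for y in(-.055,-.045,-.035,-.02): print(nm,y,edges(c,.0245,y-.004,y+.004,-.02,.08))
  for y0,y1 in((.0,.02),(-.11,-.1)):
    A=rect(c,.0245,-.01,.075,y0,y1,.0005,YAW,ORG).mean(1);d=A[:,2]-A[:,0];d=cv2.GaussianBlur(d[:,None],(1,5),1)[:,0]
    h=(d[:20].mean()+d[(d.size//3):(d.size//2)].min())/2;i=np.where(np.diff(np.sign(d-h)))[0];print(nm,"chroma",.075-(i+1)*.0005)
togo([0,0,0])
E
```

```text
clock: 19.02
position: [0.5663, -0.3115, 0.2293]
tool_rot: [3.141, 0.001, 2.026]
force: [0.8, -0.4, -0.3]
grip_width: 0.0516
clock: 19.65
position: [0.5281, -0.4427, 0.2287]
tool_rot: [-3.142, 0.001, 2.022]
force: [0.0, 0.5, -0.3]
grip_width: 0.0511
top -0.055 [(0.0713, np.float64(-11.4)), (0.0553, np.float64(16.6)), (0.0387, np.float64(-16.4)), (0.0232, np.float64(16.5)), (0.0092, np.float64(-7.1)), (-0.0168, np.float64(7.3))]
top -0.045 [(0.0783, np.float64(4.4)), (0.0713, np.float64(-13.7)), (0.0553, np.float64(16.2)), (0.0393, np.float64(-16.3)), (0.0227, np.float64(16.4)), (0.0137, np.float64(-8.5)), (0.0023, np.float64(1.3)), (-0.0127, np.float64(8.6)), (-0.0188, np.float64(-4.2))]
top -0.035 [(0.0772, np.float64(3.3)), (0.0713, np.float64(-11.2)), (0.0553, np.float64(15.7)), (0.0393, np.float64(-16.0)), (0.0227, np.float64(15.7)), (0.0168, np.float64(-7.9)), (0.0028, np.float64(1.6)), (-0.0078, np.float64(7.1)), (-0.0137, np.float64(-5.4))]
top -0.02 [(0.0718, np.float64(-1.3)), (0.0553, np.float64(16.7)), (0.0387, np.float64(-16.0)), (0.0227, np.float64(16.7)), (0.0137, np.float64(-8.4)), (0.0018, np.float64(1.3))]
top chroma [0.053 0.005]
top chroma [0.054 0.004]
side -0.055 [(0.0622, np.float64(-1.4))]
side -0.045 [(-0.0168, np.float64(1.0))]
side -0.035 []
side -0.02 [(0.0628, np.float64(1.3))]
side chroma [ 0.074  0.061  0.059  0.05   0.047  0.044  0.041  0.034  0.033  0.01
  0.009  0.006  0.003 -0.004 -0.006]
side chroma [ 0.048  0.047  0.037  0.034 -0.009]
clock 19.75 pos [ 0.53  -0.44   0.229] rpy deg [179.94    0.009 116.07 ] F [ 0.343  0.946 -0.52 ] q [ 0.96   0.688 -0.601  1.394  0.398  1.181  0.77 ] w 0.051253386447322406
togo x,y,z units, rot units [ 25.111 -11.313   9.133]
```

View pics/b1.png

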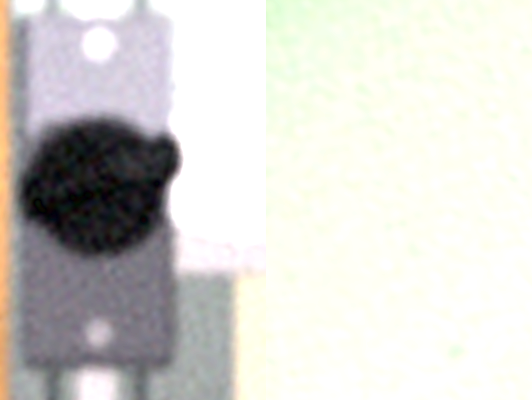

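View pics/ftop.png

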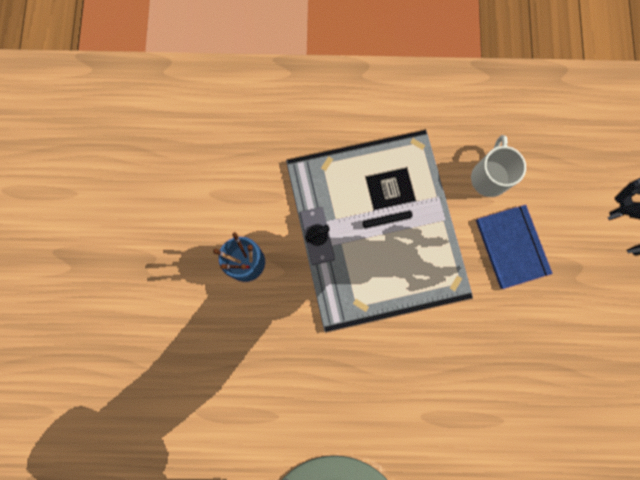

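```bash
python3 -m handwheel '[[0,0,0,0,0,0],[-0.9,-0.9,0,0,0,0],[-0.9,-0.9,0,0,0,0],[-0.9,-0.9,0,0,0,0],[-0.9,-0.9,0,0,0,0],[-0.9,-0.9,0,0,0,0],[0,0,0,0,0,0]]'
python3 - <<'E'
from g import *
p=bot.grab_frame('top');q=bot.grab_frame('side');cv2.imwrite('pics/fs2.png',q['pixels'])
c,s=np.cos(YAW),np.sin(YAW)
# knob centre: initial centre moved .120
C=np.array([.5496,.0425])
out=[]
for n,img in(("top",p),("side",q)):
  for ang in(None,1.3,1.1):
    g=cv2.convertScaleAbs(img['pixels'],alpha=2.5,beta=-10)
    u=proj(img,[*C,.06]).astype(int);k=18;S=14
    cr=cv2.resize(g[u[1]-k:u[1]+k,u[0]-k:u[0]+k],None,fx=7,fy=7,interpolation=cv2.INTER_CUBIC)
    if ang:
      a=YAW-ang;d=np.array([np.cos(a),np.sin(a)]);e=np.array([-d[1],d[0]])
      pts=[(proj(img,[*(C+i*.026*d+j*.0065*e),.0675])-(u-k)+.5)*7 for i,j in((1,1),(1,-1),(-1,-1),(-1,1))]
      cv2.polylines(cr,[np.int32(pts)],True,(0,255,0),1)
    out.append(cr)
cv2.imwrite('pics/b2.png',np.vstack([np.hstack(out[:3]),np.hstack(out[3:])]))
for y in(-.055,-.045,-.035): print("side",y,edges(q,.0245,y-.004,y+.004,-.02,.08))
for n in("mug","brush_jar","notebook"):
  for c_ in(p,q):
    print(n,[ (round(r["score"],2),np.round(r["point"],1)) for r in bot.trace(c_,n)[:1]])
E
```

```text
clock: 20.62
position: [0.4769, -0.5921, 0.2273]
tool_rot: [-3.141, 0.0, 2.024]
force: [-0.7, 0.5, -0.1]
grip_width: 0.0512
side -0.055 [(0.0693, np.float64(-12.7)), (0.0622, np.float64(1.8)), (0.0533, np.float64(16.0)), (0.0418, np.float64(-16.1)), (0.0292, np.float64(-2.0)), (0.0227, np.float64(16.4)), (0.0003, np.float64(6.2))]
side -0.045 [(0.0762, np.float64(3.3)), (0.0698, np.float64(-12.8)), (0.0538, np.float64(15.1)), (0.0423, np.float64(-15.7)), (0.0297, np.float64(-3.5)), (0.0222, np.float64(15.8)), (0.0003, np.float64(5.4))]
side -0.035 [(0.0698, np.float64(-8.1)), (0.0533, np.float64(15.2)), (0.0418, np.float64(-14.5)), (0.0318, np.float64(-1.4)), (0.0222, np.float64(15.5)), (0.0003, np.float64(6.0))]
mug [(0.97, array([499.8, 171.5]))]
mug [(0.97, array([419.8, 333.9]))]
brush_jar [(0.84, array([240.4, 257.9]))]
brush_jar [(0.79, array([253.8, 186.6]))]
notebook [(0.74, array([512.7, 244.6]))]
notebook []
```

View pics/b2.png

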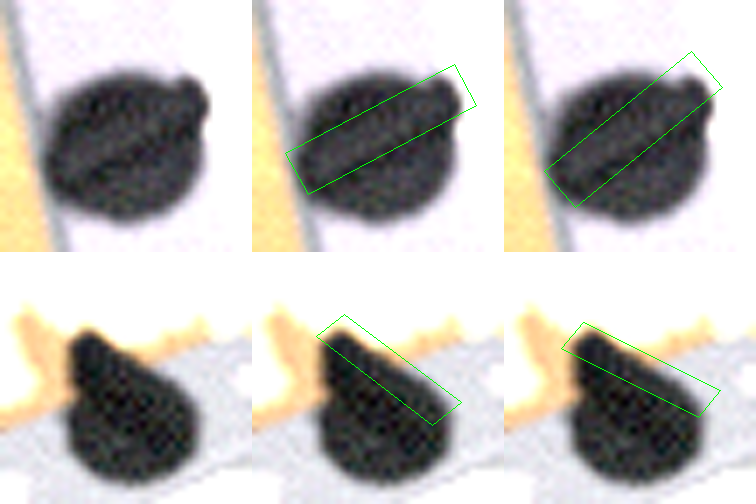

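View pics/fs2.png

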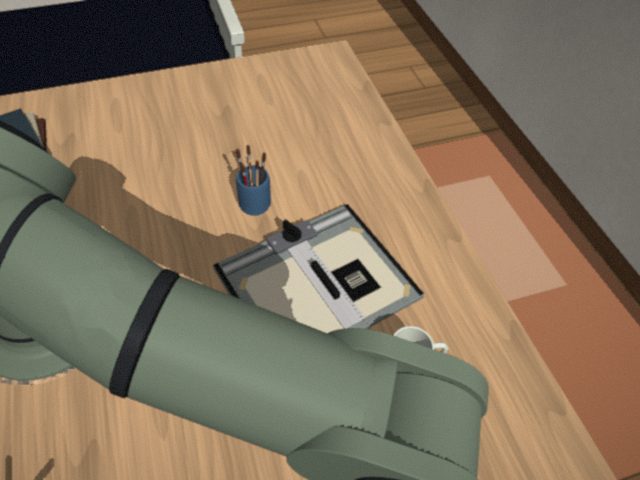

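```bash
python3 -c "
from workcell import bot
print(bot.job_done(),bot.observe()['clock'])"
```

```text
the job is handed in; nothing more can be done
the job is handed in; nothing more can be done
```

I slid the rule about 120 mm by its finger grip until its far edge met the print's near edge. I then turned the clamp knob clockwise to its stop, let go, moved the arm clear and handed the job in at about 21 s.

**Rule position:** The edge stands roughly 0.5 to 2 mm short of the print edge, against the 4 mm allowed. The measurements disagreed within that range: where the rule covers the print edge gave 0.4 to 0.9 mm, the colour edges about 1.7 mm. One pessimistic reading, taken from the grip, gave 3.2 mm. A 1 mm nudge did not move the rule, so I left it. Clamping did not shift it measurably.

**Clamp:** The turning resistance rose to about 1.9 N m, far above the knob's friction, when the tool reached the angle expected for the stop. An outline of the wing drawn at 1.3 rad matches both final pictures. An earlier rough reading of the wing from the top picture alone gave about 1.17 rad, which I put down to its coarseness.

**Other objects:** The jar and notebook are where they stood in the top view, within about 2 pixels. The network did not find the notebook in the last side picture, where the arm hid it. I compared the mug only by eye in the top pictures, where it looks unmoved, because the network had missed it in the first one. The gripper ended well clear of everything.

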